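Run down the wing nut of the prism clamp

ROBOT

A 6-joint arm with a two-finger parallel gripper is mounted at the origin on the work surface. World frame = base frame: x ahead of the robot, y to its left, z up, the work surface at z = 0. Lengths are in mm, angles in rad, forces in N, time in s.
With the tool pointing down it reaches from about 325 to 925 mm from the base axis. Payload 3.1 kg.
Tool frame: the origin (TCP) lies between the finger pads; the fingertips stand 22 mm ahead of it and the grasp point (between the pads) lies 3 mm ahead of it (bot.tip_extent is the z of the fingertips in the tool frame, in mm); z points along the fingers, y is the line along which they close (so a half turn about z gives the same grasp; the last joint's range is limited). The gripper opens to 85 mm and grips with 20 to 120 N. Pads are 22 mm wide; open, the fingers measure 114 mm over their backs; the gripper's body (76 mm by 85 mm) begins 54 mm behind the grasp point. The pads swing forward as they close: fully open they stand 13 mm farther back than shut.
Start: joints at [-1.376, 0.217, 1.613, -0, 1.311, -0.112], TCP at [188.777, -595.821, 253.3] pointing down, gripper open.
Joint ranges: [-2.75, 2.75], [-0.78, 2.1], [0.31, 2.55], [-1.13, 4.27], [0.13, 2.63], [-2.58, 2.58]. Speed limits (rad/s): [2.79, 2.79, 3.14, 3.14, 3.14, 3.14].

INTERFACE

Orientations are given as [roll, pitch, yaw] about the fixed x, y, z axes, in that order (R = Rz(yaw) Ry(pitch) Rx(roll)).
In Python, from rig import monitor, optics, bot gives the robot as it stands.
- The arm moves only by the tool jog_arm, never from a script. Its argument "motion" is one flat list of numbers, 6 for each row, row after row: the shift along the tool's x, y, z in m, then the turn, a rotation vector about the tool's x, y, z in degrees. A call has 1 to 12 rows; each row is the pose to reach, as a shift and turn from the pose commanded when the call began, along the tool's axes at that moment; what a row does not reach only later rows make up. A row lasts 1/10 s, in which the tool goes at most 50 mm and 8.59 degrees, less where a joint would pass 70% of its speed; a pose out of reach is approached as far as the arm can. A call with a gripper value outside its range is refused whole. "hand" is the opening in per cent of the stroke, from 0 (shut) to 100 (fully open), set as the call begins (left out, the last holds). The fingers move at their own pace and stop on an object; "force" is the grip in N (left out, the last holds). Time passes only in rows, so rows that repeat a pose let the fingers close. It gives the time, the measured TCP pose, the force, the opening and the grip force at its end, in the units of the state.
- monitor.read_state(): the state, without advancing time (a new reading comes with each control period).
- optics.read_camera(name): name is "scene" or "top"; returns the picture (384x512x3 uint8, blue, green, red); there is no depth.
- optics.camera_params(name): a dict with "fx", "fy", "cx", "cy" (pixels), "rvec" (rotation vector, rad) and "tvec" (3), from world to camera coordinates, as OpenCV has them. Camera axes: x right, y down, z forward; pixel columns grow to the right and rows downward; lengths in mm; the calibration is good to about 2 mm. A picture is of the moment at which its call begins. camera_params takes no time and is no camera call.
- bot.job_done(): hands the job in; it is judged then, once.
The state is a dict: "time_s": time; "joint_pos": joint angles; "dq": joint speeds; "tau": joint torques, N m; "tool_pos": TCP position; "orientation": TCP orientation; "force": force on the tool from outside, world axes, zero at the start; "torque": the same for the moment, N m; "opening": finger opening in mm; "gripper_force": force on a finger pad.
Only numpy, scipy, OpenCV 4.12 (cv2) and the standard library are available. Lean on these libraries where they do the work, as an engineer would, in place of code of your own. Each camera call takes 0.05 s, during which the arm holds its last target. There are 200 camera calls.

TASK

The quartz prism is loose in its bench clamp: turn the clamp's brass wing nut clockwise (seen from above) by pushing its wings round with stroke after stroke of a fingertip, until it comes up against its stop and the pad sits fully down on the prism. Only push the wings: do not pinch or grip the nut, do not force it hard at the stop, and leave the loose things on the cart where they are. Finish with the hand clear.

Things in the scene. Friction and masses are not known exactly. Their poses are not given: they have to be found in the camera images.
- clamp: Green painted steel bench clamp, fixed to the cart. Origin: centre of its underside, straight below the wing nut's vertical axis; z up. Base plate 150 (x) by 110 (y) by 12 mm. Its arm, 80 mm up, with a brass bush to 83 mm, carries the screw; in a V-block below lies the clear prism, flat top at 46 mm. A guard upright stands on its -x side.
- guard_top (a point): Top centre of the clamp's guard upright: 122 mm above the cart, 53 mm from the nut's axis on the clamp's -x side. 20 mm thick (x), 50 mm wide (y). Taller than the wings and 7 mm outside their circle: a fingertip cannot well pass there, so the wings are stroked round over the open rest of the circle.
- wing_nut (a joint): Turn of the wing nut, rad; grows clockwise seen from above. 0 = fully home (at the stop, pad on the prism), negative = unscrewed; starts at -6.3 to -3.8. At 0 the wings lie along the clamp's +y and -y. Light friction (0.04 N m, about 1.5 N at a wing), stays where it is left. The stop is slightly springy and comes back to 0.
- wing_mid (a point): On the nut's axis, mid-height of the wings; 98 mm above the cart when home, 6 mm higher per turn unscrewed (at most 104). Its y axis points along a wing, z up. Brass; two flat upright wings 180 degrees apart reach 36 mm from the axis, 7 mm thick, from 9 mm below to 12 mm above this point. Hub 18 mm diameter, foot 24 mm.
- nut_a: Loose spare knurled thumb nut, plain brass, round, 34 mm diameter, 20 mm tall, origin at the centre of its underside. Bystander: leave alone. Stands on the clamp's base plate, on the +x side.
- nut_b: Loose spare knurled thumb nut, plain brass, round, 34 mm diameter, 20 mm tall, origin at the centre of its underside. Bystander: leave alone. Stands on the cart beside the clamp's -y side.
- nut_c: Loose spare knurled thumb nut, plain brass, round, 34 mm diameter, 20 mm tall, origin at the centre of its underside. Bystander: leave alone. Stands on the cart to the robot's left.
- gasket: Loose black rubber gasket ring, 80 mm outside and 64 mm inside diameter, 7 mm thick, lying flat beside the clamp's +y side, origin at the centre of its underside. Bystander: leave alone.
- mirror: Loose chrome dental-style inspection mirror lying along its x, 173 mm long, 8 mm handle, 24 mm round head at +x; origin on the underside. Lies to the robot's right. Bystander: leave alone.
- cleaner: Loose white plastic bottle, 48 mm diameter, 110 mm tall, origin at the centre of its underside, at the far left. Bystander: leave alone.

How it is judged:
By the outcome, as a careful person would: the job done as asked, in the order asked, and still so for the second after the job is handed in, with the robot touching nothing.
It also fails if it takes over 64 s, if anything falls off the work surface, if the arm or the gripper's body presses on something with over 40 N, if the wrist force passes 120 N, or if a joint passes its speed limit or range.

## Working session

There is one attempt and no reset: what is moved stays moved. The work goes in short steps, Python scripts to look and compute and a tool call to move; the robot and the scene stay as the last step left them, time stands still between calls to the robot, and variables do not carry over. Pictures are saved under pics/ and viewed, at most 10 in all, crops included, and the job is handed in when it is done.

Besides the shell and the picture viewer there is one more tool, called by a JSON object that holds its "fn" and its "kwargs". jog_arm: Moves the arm, as the interface text tells. Its arguments: {"type":"object","properties":{"motion":{"type":"array","items":{"type":"number"}},"hand":{"type":"number"},"force":{"type":"number"}},"required":["motion"]}

```bash
mkdir -p pics
python3 - <<'E'
from rig import monitor, optics, bot
import cv2
for n in("scene","top"):
    cv2.imwrite(f"pics/{n}0.png",optics.read_camera(n)); print(n,optics.camera_params(n))
s=monitor.read_state(); print(s, bot.tip_extent)
E
```

```text
scene {'fx': 447.7930034023243, 'fy': 447.7930034023243, 'cx': 263.0648330390601, 'cy': 197.78009435451867, 'rvec': array([ 1.34409484,  2.49247323, -0.67172204]), 'tvec': array([ 317.37119683, -361.30747829, 1479.28253551])}
top {'fx': 423.34777347964547, 'fy': 423.34777347964547, 'cx': 256.2149540725235, 'cy': 190.54233538248187, 'rvec': array([ 2.13139921, -2.09678021,  0.20224586]), 'tvec': array([   5.06093048,  559.09557776, 1029.06655152])}
{'time_s': 0.1, 'joint_pos': array([-1.37618487e+00,  2.17716572e-01,  1.61478026e+00, -2.67056266e-07,
        1.31131899e+00, -1.12178952e-01]), 'dq': array([ 0.00081538, -0.00255769, -0.00206618, -0.00049666, -0.00091876,
        0.00089911]), 'tau': array([-4.85017299e-04, -3.98075294e+01, -3.04968309e+01, -1.51025224e-04,
        4.22170750e-03, -6.13775526e-06]), 'tool_pos': array([ 188.64894527, -595.12198296,  252.07188392]), 'orientation': array([-3.13938343e+00, -2.48613379e-04,  3.06790206e-01]), 'force': array([-0.31474854, -0.35276171,  0.90120306]), 'torque': array([ 0.0207181 , -0.01298248, -0.01429777]), 'gripper_force': 0.0, 'opening': 85.50637915957584} 22.0
```

View pics/scene0.png

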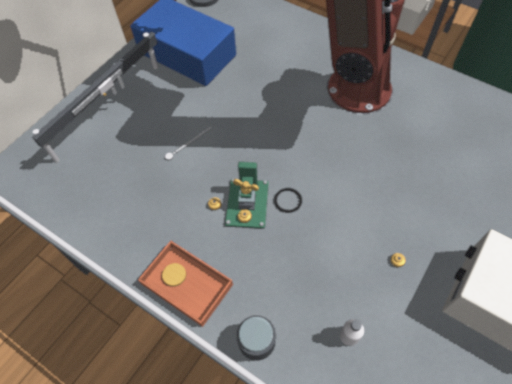

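View pics/top0.png

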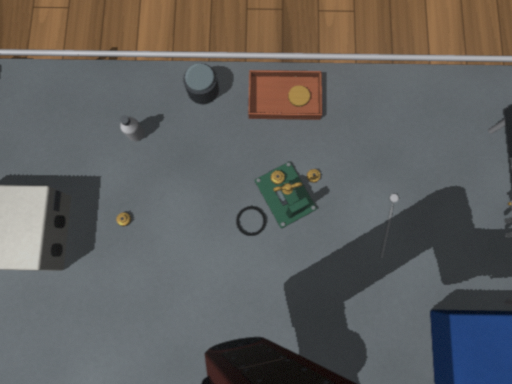

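The clamp is at about (287,195) in the top view and (247,200) in the scene view, with the guard toward the robot. I'll enlarge both.

Run:
```python
import cv2,numpy as np
a=cv2.imread("pics/top0.png")[155:235,230:330]; b=cv2.imread("pics/scene0.png")[150:240,200:310]
a=cv2.resize(a,(800,640),interpolation=cv2.INTER_CUBIC)[:600]
cv2.imwrite("pics/tc.png",a); cv2.imwrite("pics/sc.png",cv2.resize(b,(733,600),interpolation=cv2.INTER_CUBIC))
```

```text
(no output)
```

View pics/tc.png

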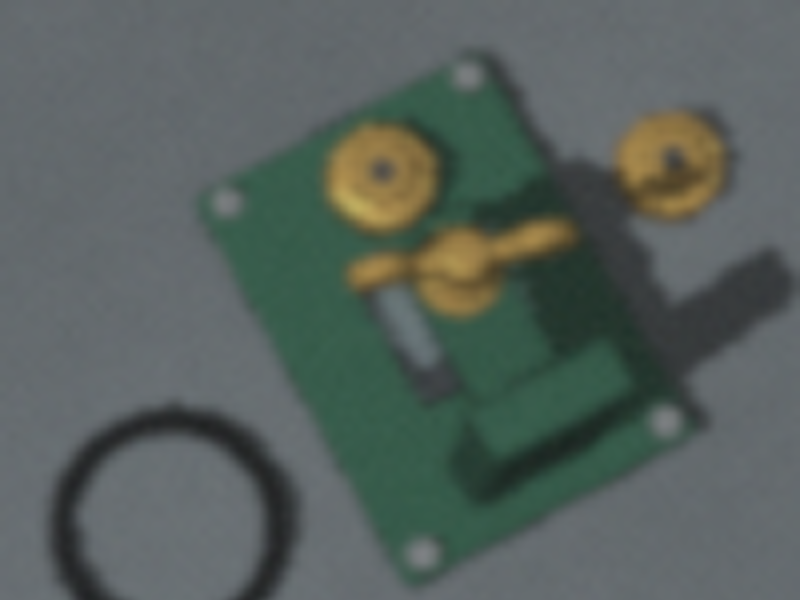

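View pics/sc.png

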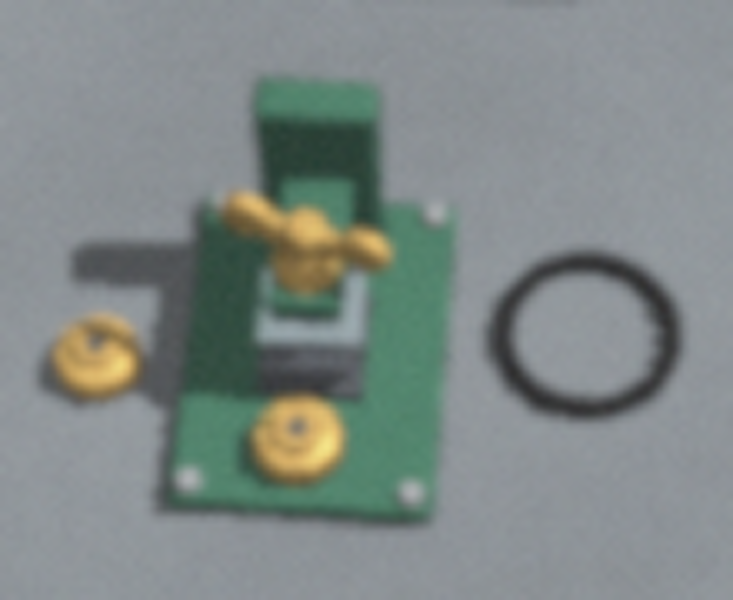

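Top crop (8x, offset 230,155): plate screws at (467,76), (228,203), (666,421), (422,553); wing tips at (352,273) and (573,233). The scene crop agrees.

```bash
cat > h.py <<'E'
import cv2,numpy as np
from rig import monitor,optics,bot
def ray(n,uv,z):
    p=optics.camera_params(n);R=cv2.Rodrigues(p['rvec'])[0];c=-R.T@p['tvec']
    d=R.T@np.array([(uv[0]-p['cx'])/p['fx'],(uv[1]-p['cy'])/p['fy'],1]);return c+d*(z-c[2])/d[2]
def proj(n,P):
    p=optics.camera_params(n);K=np.array([[p['fx'],0,p['cx']],[0,p['fy'],p['cy']],[0,0,1]])
    return cv2.projectPoints(np.array(P,float).reshape(-1,1,3),p['rvec'],p['tvec'],K,None)[0].reshape(-1,2)
E
python3 - <<'E'
from h import *
t=lambda x,y:(230+x/8,155+y/8)
s=lambda x,y:(200+x*.15,150+y*.15)
S=[ray("top",t(*q),13) for q in [(467,76),(228,203),(422,553),(666,421)]]
print(np.round(S,1)); c=np.mean(S,0); print('c',c)
S2=[ray("scene",s(*q),13) for q in [(188,478),(411,492),(435,212)]]
print('scene',np.round(S2,1),(S2[0]+S2[2])/2)
d=(S[0]+S[1]-S[2]-S[3]); print('yaw x',np.degrees(np.arctan2(d[1],d[0])))
d=(S[1]+S[2]-S[0]-S[3]); print('yaw y',np.degrees(np.arctan2(d[1],d[0])))
for z in (105,110):
    W=[ray("top",t(*q),z) for q in [(352,273),(573,233)]]; d=W[0]-W[1]
    print(z,W,np.hypot(*d[:2]),np.degrees(np.arctan2(d[1],d[0])))
W=[ray("scene",s(*q),110) for q in [(390,250),(228,205)]];d=W[0]-W[1];print('sc',W,np.degrees(np.arctan2(d[1],d[0])))
print('nuts',ray("top",t(382,172),32),ray("top",t(672,162),20), 'guard',ray("top",t(548,400),122))
E
```

```text
[[ 640.4  -70.9   13. ]
 [ 595.3    8.9   13. ]
 [ 478.8  -56.5   13. ]
 [ 523.8 -136.8   13. ]]
c [559.59338135 -63.8106296   13.        ]
scene [[641.2 -70.2  13. ]
 [596.4  10.2  13. ]
 [478.5 -55.8  13. ]] [559.88238662 -62.98156334  13.        ]
yaw x 29.391645845086444
yaw y 119.38404490083092
105 [array([553.24090006, -29.62480135, 105.        ]), array([566.80482085, -97.13895024, 105.        ])] 68.86319951437356 101.35977454958166
110 [array([552.2179014, -29.4553595, 110.       ]), array([565.71493412, -96.63657433, 110.        ])] 68.52361285664927 101.35977454958159
sc [array([552.34638637, -27.06125703, 110.        ]), array([570.01525537, -92.2042344 , 110.        ])] 105.17535419991974
nuts [602.28959371 -41.68377114  32.        ] [ 610.05031959 -138.73313036   20.        ] guard [512.0580651  -87.77424005 122.        ]
```

{"fn": "jog_arm", "kwargs": {"motion": [0.016, -0.0135, 0, 0, 0, 1, 0.05, -0.042, 0, 0, 0, 4, 0.085, -0.072, 0, 0, 0, 8, 0.12, -0.101, 0, 0, 0, 12, 0.155, -0.131, 0, 0, 0, 15, 0.19, -0.16, 0, 0, 0, 17.58, 0.225, -0.19, 0, 0, 0, 17.58, 0.26, -0.22, 0, 0, 0, 17.58, 0.295, -0.249, 0, 0, 0, 17.58, 0.33, -0.279, 0, 0, 0, 17.58, 0.365, -0.308, 0, 0, 0, 17.58, 0.4, -0.338, 0, 0, 0, 17.58], "hand": 0, "force": 20}}

```text
time_s: 1.3
tool_pos: [468.4, -151.0, 253.0]
orientation: [3.142, 0.0, -0.0]
force: [-0.5, -0.3, -0.3]
opening: 0.4
gripper_force: 0.0
```

{"fn": "jog_arm", "kwargs": {"motion": [0.02, -0.032, 0, 0, 0, 0, 0.04, -0.064, 0.02, 0, 0, 0, 0.058, -0.092, 0.045, 0, 0, 0, 0.0646, -0.1021, 0.075, 0, 0, 0, 0.0646, -0.1021, 0.083, 0, 0, 0, 0.0646, -0.1021, 0.083, 0, 0, 0, 0.0646, -0.1021, 0.083, 0, 0, 0]}}

```text
time_s: 2.0
tool_pos: [532.8, -51.5, 171.1]
orientation: [3.141, -0.001, -0.001]
force: [-0.5, 0.5, 0.2]
opening: 0.2
gripper_force: 0.0
```

Run:
```python
from h import *
print(bot.tip_extent,monitor.read_state()['tool_pos'],monitor.read_state()['joint_pos'])
a=optics.read_camera("scene");b=optics.read_camera("top")
f=lambda i,x,y:cv2.resize(i[y:y+80,x:x+56],(400,571),interpolation=cv2.INTER_CUBIC)
cv2.imwrite("pics/p1.png",np.hstack([f(a,215,140),f(b,260,150)]))
P=monitor.read_state()['tool_pos']
for n,o in(("scene",(215,140)),("top",(260,150))):
    for e in (22,35): print(n,e,(proj(n,P-[0,0,e])-o)*7.14)
```

```text
22.0 [532.77030775 -51.54894959 171.09377646] [-2.27424822e-01  1.13719269e-01  1.89555714e+00 -3.83966800e-04
  1.13150924e+00  1.34438869e+00]
scene 22 [[279.8602966  211.45369545]]
scene 35 [[280.98292112 231.21330163]]
top 22 [[172.45350623 311.93015665]]
top 35 [[170.12559164 319.37824437]]
```

View pics/p1.png

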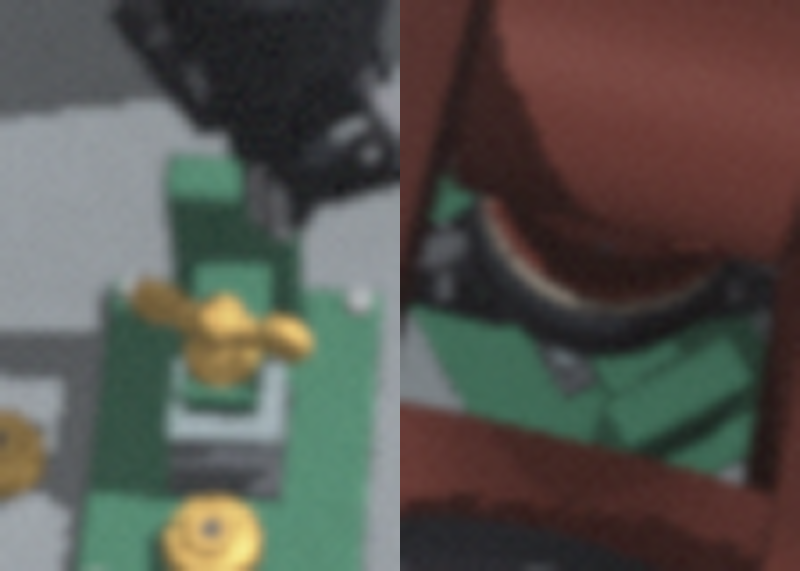

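The shut fingertip is over the gap between the wing and the guard, with its visible lower end at about (272,235). The wings haven't moved. I'll descend to TCP z ≈ 123, which clears whichever way the tip length reads.

{"fn": "jog_arm", "kwargs": {"motion": [0, 0, 0.015, 0, 0, 0, 0, 0, 0.03, 0, 0, 0, 0, 0, 0.04, 0, 0, 0, 0, 0, 0.048, 0, 0, 0, 0, 0, 0.048, 0, 0, 0, 0, 0, 0.048, 0, 0, 0]}}

```text
time_s: 2.7
tool_pos: [532.5, -50.6, 121.9]
orientation: [-3.141, 0.001, 0.0]
force: [0.1, 0.5, 0.2]
opening: -0.1
gripper_force: 0.0
```

Run:
```python
from h import *
print(monitor.read_state()['tool_pos'],monitor.read_state()['force'])
a=optics.read_camera("scene")
cv2.imwrite("pics/p2.png",cv2.resize(a[140:220,210:290],(600,600),interpolation=cv2.INTER_CUBIC))
c=np.array([559.8,-63.4])
def stroke(a0,a1,st,r=30):
    p0=c+r*np.array([np.cos(np.radians(a0)),np.sin(np.radians(a0))])
    for a in np.arange(a0-st,a1-.1,-st):
        p=c+r*np.array([np.cos(np.radians(a)),np.sin(np.radians(a))])-p0
        print(f"{a:.0f}: {p[0]/1e3:.4f}, {-p[1]/1e3:.4f}, 0, 0, 0, 0,")
stroke(155,-45,10)
```

```text
[532.46166472 -50.64359699 121.87399359] [0.10409196 0.50530661 0.16516119]
145: 0.0026, -0.0045, 0, 0, 0, 0,
135: 0.0060, -0.0085, 0, 0, 0, 0,
125: 0.0100, -0.0119, 0, 0, 0, 0,
115: 0.0145, -0.0145, 0, 0, 0, 0,
105: 0.0194, -0.0163, 0, 0, 0, 0,
95: 0.0246, -0.0172, 0, 0, 0, 0,
85: 0.0298, -0.0172, 0, 0, 0, 0,
75: 0.0350, -0.0163, 0, 0, 0, 0,
65: 0.0399, -0.0145, 0, 0, 0, 0,
55: 0.0444, -0.0119, 0, 0, 0, 0,
45: 0.0484, -0.0085, 0, 0, 0, 0,
35: 0.0518, -0.0045, 0, 0, 0, 0,
25: 0.0544, 0.0000, 0, 0, 0, 0,
15: 0.0562, 0.0049, 0, 0, 0, 0,
5: 0.0571, 0.0101, 0, 0, 0, 0,
-5: 0.0571, 0.0153, 0, 0, 0, 0,
-15: 0.0562, 0.0204, 0, 0, 0, 0,
-25: 0.0544, 0.0254, 0, 0, 0, 0,
-35: 0.0518, 0.0299, 0, 0, 0, 0,
-45: 0.0484, 0.0339, 0, 0, 0, 0,
```

View pics/p2.png

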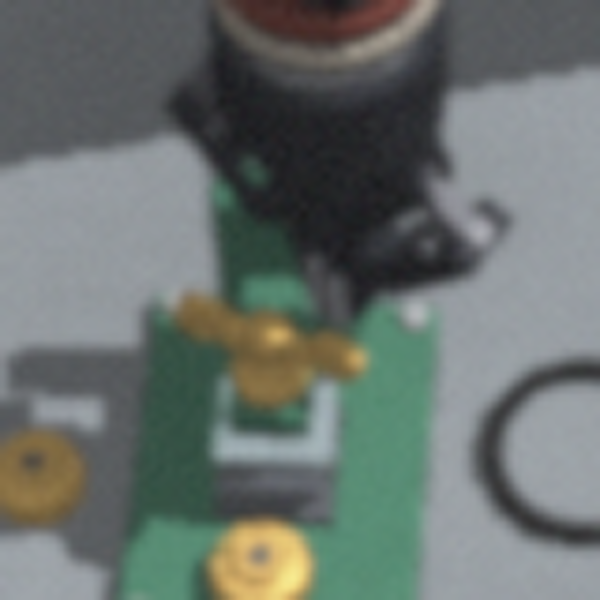

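{"fn": "jog_arm", "kwargs": {"motion": [0.0026, -0.0045, 0, 0, 0, 0, 0.006, -0.0085, 0, 0, 0, 0, 0.01, -0.0119, 0, 0, 0, 0, 0.0145, -0.0145, 0, 0, 0, 0, 0.0194, -0.0163, 0, 0, 0, 0, 0.0246, -0.0172, 0, 0, 0, 0, 0.0298, -0.0172, 0, 0, 0, 0, 0.035, -0.0163, 0, 0, 0, 0]}}

```text
time_s: 3.55
tool_pos: [567.4, -34.0, 121.8]
orientation: [-3.141, 0.002, -0.0]
force: [-3.0, 0.9, -0.7]
opening: -0.1
gripper_force: 1.2
```

Run:
```python
from h import *
print(monitor.read_state()['tool_pos'],monitor.read_state()['force'])
a=optics.read_camera("scene");b=optics.read_camera("top")
f=lambda i,x,y:cv2.resize(i[y:y+80,x:x+56],(400,571),interpolation=cv2.INTER_CUBIC)
cv2.imwrite("pics/p3.png",np.hstack([f(a,220,150),f(b,260,150)]))
```

```text
[567.38533948 -33.95573482 121.82633102] [-3.01740771  0.86247385 -0.66286476]
```

View pics/p3.png

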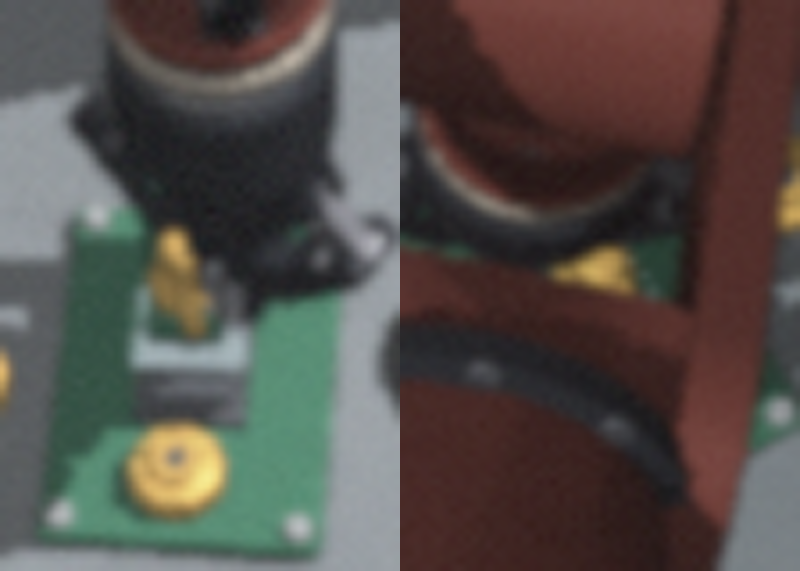

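The wing has turned, now pointing from (175,240) to (195,330) with the finger behind it at about 3 N. I'll continue the stroke.

{"fn": "jog_arm", "kwargs": {"motion": [0.0049, 0.0018, 0, 0, 0, 0, 0.0094, 0.0044, 0, 0, 0, 0, 0.0134, 0.0078, 0, 0, 0, 0, 0.0168, 0.0118, 0, 0, 0, 0, 0.0194, 0.0163, 0, 0, 0, 0, 0.0212, 0.0212, 0, 0, 0, 0, 0.0221, 0.0264, 0, 0, 0, 0, 0.0221, 0.0316, 0, 0, 0, 0, 0.0212, 0.0367, 0, 0, 0, 0, 0.0194, 0.0417, 0, 0, 0, 0, 0.0168, 0.0462, 0, 0, 0, 0, 0.0134, 0.0502, 0, 0, 0, 0]}}

```text
time_s: 4.85
tool_pos: [581.2, -85.2, 122.6]
orientation: [3.141, -0.001, -0.0]
force: [1.2, 1.8, -0.5]
opening: -0.3
gripper_force: 0.8
```

{"fn": "jog_arm", "kwargs": {"motion": [0.003, -0.003, 0, 0, 0, 0, 0.003, -0.003, -0.02, 0, 0, 0, 0, 0, -0.045, 0, 0, 0, -0.02, -0.014, -0.045, 0, 0, 0, -0.0484, -0.0339, -0.045, 0, 0, 0, -0.0484, -0.0339, -0.045, 0, 0, 0, -0.0484, -0.0339, -0.045, 0, 0, 0, -0.0484, -0.0339, -0.03, 0, 0, 0, -0.0484, -0.0339, -0.015, 0, 0, 0, -0.0484, -0.0339, 0, 0, 0, 0, -0.0484, -0.0339, 0, 0, 0, 0, -0.0484, -0.0339, 0, 0, 0, 0]}}

```text
time_s: 6.05
tool_pos: [531.9, -50.7, 120.8]
orientation: [-3.141, 0.003, -0.0]
force: [0.3, 1.1, -0.0]
opening: -0.3
gripper_force: 0.0
```

Run:
```python
from h import *
print(monitor.read_state()['tool_pos'],monitor.read_state()['force'])
a=optics.read_camera("scene")
cv2.imwrite("pics/p4.png",cv2.resize(a[150:230,210:290],(600,600),interpolation=cv2.INTER_CUBIC))
```

```text
[531.92467357 -50.71146794 120.81800034] [ 0.26029463  1.06353563 -0.01179616]
```

View pics/p4.png

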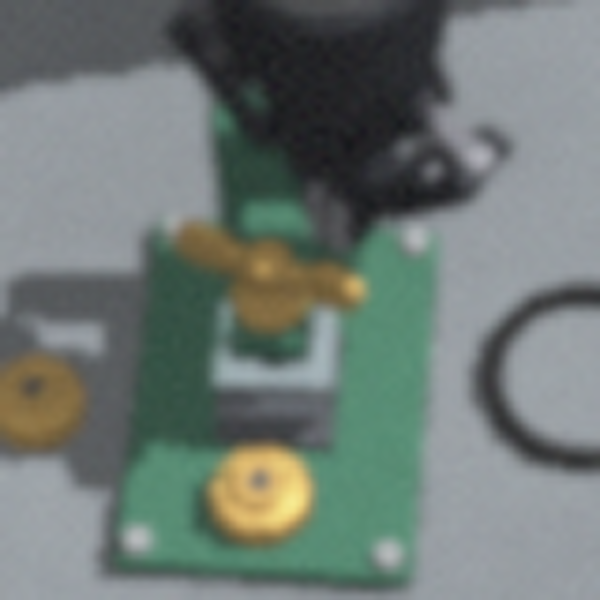

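The wing now lies about 97–98° (tips at (185,235) and (355,290)), with the finger behind it, so roughly 160° is left. Second stroke: the fast part first.

{"fn": "jog_arm", "kwargs": {"motion": [0.0026, -0.0045, 0, 0, 0, 0, 0.006, -0.0085, 0, 0, 0, 0, 0.01, -0.0119, 0, 0, 0, 0, 0.0145, -0.0145, 0, 0, 0, 0, 0.0194, -0.0163, 0, 0, 0, 0, 0.0246, -0.0172, 0, 0, 0, 0, 0.0298, -0.0172, 0, 0, 0, 0, 0.035, -0.0163, 0, 0, 0, 0, 0.0399, -0.0145, 0, 0, 0, 0, 0.0444, -0.0119, 0, 0, 0, 0, 0.0484, -0.0085, 0, 0, 0, 0, 0.0518, -0.0045, 0, 0, 0, 0]}}

```text
time_s: 7.3
tool_pos: [585.4, -46.4, 122.7]
orientation: [-3.141, -0.001, -0.0]
force: [-1.4, 2.4, 0.2]
opening: -0.4
gripper_force: 0.9
```

{"fn": "jog_arm", "kwargs": {"motion": [0.0026, 0.0045, 0, 0, 0, 0, 0.0044, 0.0094, 0, 0, 0, 0, 0.005, 0.012, 0, 0, 0, 0, 0.0053, 0.0146, 0, 0, 0, 0, 0.0053, 0.0146, 0, 0, 0, 0]}}

```text
time_s: 7.8
tool_pos: [590.2, -61.4, 122.5]
orientation: [3.141, -0.001, -0.0]
force: [0.6, 1.5, 0.8]
opening: -0.3
gripper_force: 0.5
```

{"fn": "jog_arm", "kwargs": {"motion": [0.0001, 0.0013, 0, 0, 0, 0, 0.0001, 0.0026, 0, 0, 0, 0, 0.0001, 0.0039, 0, 0, 0, 0, 0, 0.0052, 0, 0, 0, 0, -0.0001, 0.0065, 0, 0, 0, 0, -0.0003, 0.0078, 0, 0, 0, 0, -0.0006, 0.009, 0, 0, 0, 0, -0.0006, 0.009, 0, 0, 0, 0]}}

```text
time_s: 8.6
tool_pos: [589.2, -70.1, 122.3]
orientation: [3.141, -0.0, -0.0]
force: [-0.1, 2.1, -0.3]
opening: 0.1
gripper_force: 0.5
```

{"fn": "jog_arm", "kwargs": {"motion": [-0.0003, 0.001, 0, 0, 0, 0, -0.0006, 0.002, 0, 0, 0, 0, -0.0006, 0.002, 0, 0, 0, 0]}}

```text
time_s: 8.9
tool_pos: [588.5, -72.0, 122.3]
orientation: [3.141, -0.0, -0.0]
force: [0.5, 1.0, -0.1]
opening: 0.1
gripper_force: 0.5
```

{"fn": "jog_arm", "kwargs": {"motion": [-0.0003, 0.001, 0, 0, 0, 0, -0.0006, 0.002, 0, 0, 0, 0, -0.0006, 0.002, 0, 0, 0, 0]}}

```text
time_s: 9.2
tool_pos: [587.9, -74.0, 122.3]
orientation: [3.142, -0.0, -0.0]
force: [-0.2, 0.1, -0.1]
opening: 0.3
gripper_force: 0.5
```

{"fn": "jog_arm", "kwargs": {"motion": [-0.0004, 0.001, 0, 0, 0, 0, -0.0004, 0.001, 0, 0, 0, 0]}}

```text
time_s: 9.4
tool_pos: [587.5, -74.9, 122.3]
orientation: [-3.142, 0.0, -0.0]
force: [-0.0, 2.0, 0.3]
opening: -0.0
gripper_force: 0.6
```

{"fn": "jog_arm", "kwargs": {"motion": [-0.0004, 0.001, 0, 0, 0, 0, -0.0004, 0.001, 0, 0, 0, 0]}}

```text
time_s: 9.6
tool_pos: [587.1, -75.9, 122.3]
orientation: [-3.142, 0.0, -0.0]
force: [0.4, 1.2, -0.0]
opening: -0.2
gripper_force: 0.6
```

{"fn": "jog_arm", "kwargs": {"motion": [-0.0004, 0.001, 0, 0, 0, 0, -0.0004, 0.001, 0, 0, 0, 0]}}

```text
time_s: 9.8
tool_pos: [586.7, -76.9, 122.2]
orientation: [3.142, 0.0, -0.0]
force: [1.0, 1.6, 0.4]
opening: 0.2
gripper_force: 0.6
```

Run:
```python
from h import *
s=monitor.read_state();print(s['tool_pos'],s['force'],s['torque'])
a=optics.read_camera("scene");b=optics.read_camera("top")
f=lambda i,x,y:cv2.resize(i[y:y+80,x:x+56],(400,571),interpolation=cv2.INTER_CUBIC)
cv2.imwrite("pics/p5.png",np.hstack([f(a,220,150),f(b,260,150)]))
# expected wing tips (home), in scene crop pixels
for d in (0,10,20):
    t=np.radians(119.4+d);u=np.array([np.cos(t),np.sin(t),0])
    print(d,[((proj("scene",np.array([559.8,-63.4,106])+k*34*u)-(220,150))*7.14).round() for k in(1,-1)])
```

```text
[586.67118701 -76.87666253 122.24934179] [0.9993366  1.58819368 0.41495703] [ 0.22014191 -0.05810458 -0.00848604]
0 [array([[274., 247.]]), array([[ 90., 237.]])]
10 [array([[274., 233.]]), array([[ 90., 250.]])]
20 [array([[271., 220.]]), array([[ 92., 264.]])]
```

View pics/p5.png

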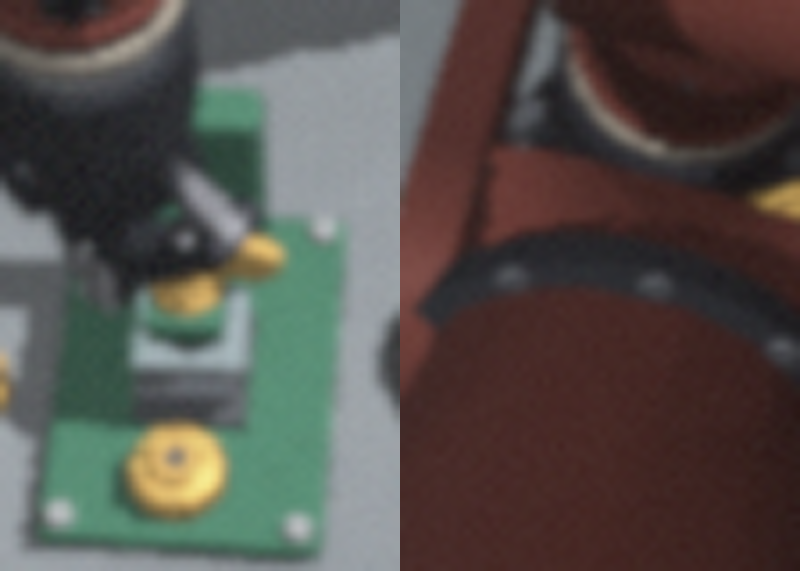

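The far wing's tip is at about (270,255), close to the predicted home position (274,247), and the force is still only friction. I'll continue in small steps.

{"fn": "jog_arm", "kwargs": {"motion": [-0.0005, 0.001, 0, 0, 0, 0, -0.0005, 0.001, 0, 0, 0, 0]}}

```text
time_s: 10.1
tool_pos: [586.4, -77.5, 122.3]
orientation: [-3.141, -0.001, -0.0]
force: [1.5, 2.0, -0.9]
opening: -0.2
gripper_force: 1.3
```

{"fn": "jog_arm", "kwargs": {"motion": [-0.0005, 0.001, 0, 0, 0, 0, -0.0005, 0.001, 0, 0, 0, 0]}}

```text
time_s: 10.3
tool_pos: [586.2, -77.8, 122.4]
orientation: [-3.139, -0.001, -0.001]
force: [2.8, 5.3, -0.9]
opening: -0.0
gripper_force: 2.4
```

{"fn": "jog_arm", "kwargs": {"motion": [-0.0003, 0.0006, 0, 0, 0, 0, -0.0003, 0.0006, 0, 0, 0, 0]}}

```text
time_s: 10.5
tool_pos: [586.1, -77.9, 122.4]
orientation: [-3.139, -0.002, -0.001]
force: [2.9, 6.2, -0.8]
opening: -0.1
gripper_force: 2.9
```

It's firmly at the stop, at about 7 N. I'll back off along the circle, then lift and pull toward the robot to clear the view.

{"fn": "jog_arm", "kwargs": {"motion": [0.001, -0.002, 0, 0, 0, 0, 0.0025, -0.005, 0, 0, 0, 0, 0.004, -0.008, 0, 0, 0, 0, 0.004, -0.008, -0.02, 0, 0, 0, 0.004, -0.008, -0.06, 0, 0, 0, 0.004, -0.008, -0.1, 0, 0, 0, -0.02, -0.008, -0.13, 0, 0, 0, -0.06, -0.008, -0.15, 0, 0, 0, -0.1, -0.008, -0.15, 0, 0, 0, -0.14, -0.008, -0.15, 0, 0, 0, -0.16, -0.008, -0.15, 0, 0, 0, -0.16, -0.008, -0.15, 0, 0, 0]}}

```text
time_s: 11.7
tool_pos: [423.1, -71.5, 272.1]
orientation: [3.141, 0.001, -0.001]
force: [0.7, 0.0, 0.3]
opening: 0.2
gripper_force: 0.0
```

Run:
```python
from h import *
s=monitor.read_state();print(s['tool_pos'],s['force'])
a=optics.read_camera("scene")
im=cv2.resize(a[150:230,200:310],(800,582),interpolation=cv2.INTER_CUBIC)
cv2.imwrite("pics/p6.png",im)
for d in (0,10):
    t=np.radians(119.4+d);u=np.array([np.cos(t),np.sin(t),0])
    print(d,[((proj("scene",np.array([559.8,-63.4,100])+k*34*u)-(200,150))*7.27).round() for k in(1,-1)])
```

```text
[423.1442581  -71.49375544 272.13878583] [0.67235241 0.03425968 0.26908449]
0 [array([[425., 260.]]), array([[238., 250.]])]
10 [array([[425., 246.]]), array([[238., 264.]])]
```

View pics/p6.png

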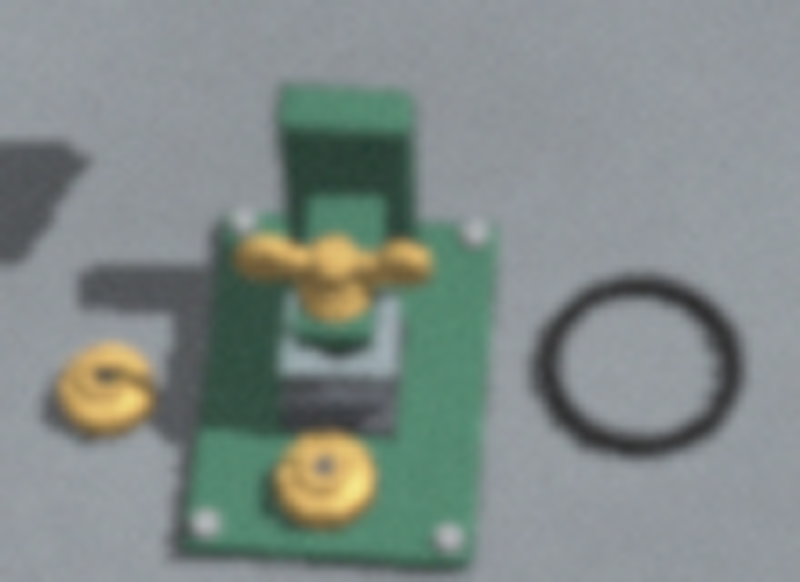

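The wing tips at (250,255) and (418,262) match the home prediction, and the spare nuts and gasket are undisturbed. Handing in.

```bash
python3 -c "
from rig import bot
print(bot.job_done())"
```

```text
the job is handed in; nothing more can be done
None
```

The wing nut is turned clockwise against its stop in two strokes (last push about 7 N), the wings sit at the home position in the final picture, the spare nuts and gasket by the clamp look unmoved, and the job was handed in with the hand clear at about 12 s.

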